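Uncover, hang the cap and clamp the electrode

ROBOT

A 6-joint arm with a two-finger parallel gripper is mounted at the origin on the work surface. World frame = base frame: x ahead of the robot, y to its left, z up, the work surface at z = 0. Lengths are in m, angles in rad, forces in N, time in s.
With the tool pointing down it reaches from about 0.4 to 0.825 m from the base axis. Payload 7 kg.
Tool frame: the origin (TCP) lies where the fingers leave the gripper's body, on its centre line; the fingertips stand 66 mm ahead of it and the grasp point (between the pads) lies 47 mm ahead of it; z points along the fingers, y is the line along which they close (so a half turn about z gives the same grasp; the last joint's range is limited). The gripper opens to 88 mm and grips with 3 to 60 N. Pads are 19 mm wide; open, the fingers measure 130 mm over their backs; the gripper's body (78 mm by 193 mm) begins 47 mm behind the grasp point.
Start: joints at [-0.99, 0.359, 0.012, 0, -1.224, -0.288], TCP at [0.195, -0.646, 0.292] pointing down, gripper open.
Joint ranges: [-3.07, 3.07], [-1.43, 2.12], [-1.02, 1.25], [-3.03, 1.67], [-3.05, -0], [-3.03, 3.03]. Speed limits (rad/s): [2.39, 2.39, 3.01, 3.14, 3.14, 3.14].

INTERFACE

Orientations are given as a rotation vector (axis times angle).
In Python, from station import ctrl gives the robot as it stands.
- The arm moves only by the shell command python3 -m handwheel 'ROWS'. ROWS is a JSON object of lists of equal length, an entry for each row: "slide": the shift along the tool's x, y, z normalised to -1 to 1, where 1 is 0.04 m, a list of three; "dr": the turn, a rotation vector about the tool's x, y, z normalised to -1 to 1, where 1 is 6 degrees, a list of three; "jaw": the gripper's target within -1 to 1 (fully open at 1, half-way at 0, shut at -1). In form: {"slide": [[tx, ty, tz], ...], "dr": [[ax, ay, az], ...], "jaw": [jaw, ...]}. A call has 1 to 12 rows; each row shifts and turns the commanded pose from where the row before left it, along the tool's axes as they then stand; what a row does not reach is not made up. A row lasts 1/10 s, in which the tool goes at most 50 mm and 8.59 degrees, less where a joint would pass 70% of its speed; a pose out of reach is approached as far as the arm can. A call with a number of a shift or a turn outside -1 to 1 is refused whole. A call with a gripper value outside its range is refused whole. The fingers move at their own pace and stop on an object; the grip force is fixed at half the most. Time passes only in rows, so rows that do not move let the fingers close. It gives the time, the measured TCP pose, the force, the opening and the grip force at its end, in the units of the state.
- ctrl.state(): the state, without advancing time (a new reading comes with each control period).
- ctrl.camera(name): name is "scene" or "top" or "wrist"; returns (picture, depth): 384x512x3 uint8, blue, green, red; 384x512 float32, m along the optical axis (not along the pixel's ray), 0 where there is no reading.
- ctrl.camera_model(name): a dict with "fovy" (degrees; the focal length in pixels is half the picture's height over the tangent of half this angle, whatever the lens; pixels are square), "cx", "cy" (the principal point, pixels), "k1" (the pictures are not rectified: a ray, as slopes to the right and down, at radius r is drawn at 1 + k1 r^2 times it, then the intrinsics apply), "extrinsics" (4x4, takes a point from camera to world coordinates); the wrist camera has in their place "mount" (4x4, takes a point from camera to tool coordinates, whose origin is the TCP and whose axes are the flange's). Camera axes: x right, y down, z forward; pixel columns grow to the right and rows downward; lengths in m; the calibration is good to about 2 mm. A picture is of the moment at which its call begins: read the wrist's pose just before it. camera_model takes no time and is no camera call.
- ctrl.hand_in(): hands the job in; it is judged then, once.
The state is a dict: "time": time; "qpos": joint angles; "joint_velocities": joint speeds; "effort": joint torques, N m; "tool_pos": TCP position; "tool_rot": TCP orientation; "wrist_force": force on the tool from outside, world axes, zero at the start; "wrist_torque": the same for the moment, N m; "finger_gap": opening from 0.0 (shut) to 1.0 (fully open); "finger_force": force on a finger pad.
Only numpy, scipy, OpenCV 4.12 (cv2) and the standard library are available. Lean on these libraries where they do the work, as an engineer would, in place of code of your own. Each camera call takes 0.05 s, during which the arm holds its last target. There are 200 camera calls.

TASK

Lift the dust cap off the well in the steel clamping block and hang it by its handle on the hook of the stand. Then tighten the small knob sunk in the well, clockwise, until the spring jaw holds the copper electrode snugly against the stop bar: feel for the resistance, do not overtighten, and let go. Leave the spray can, the copper spool and the small steel plate where they stand.

Things in the scene. Friction and masses are not known exactly. Their poses are not given: they have to be found in the camera images.
- block: Fixed steel clamping block, 130 (x) x 250 (y) x 60 mm high; origin at the centre of its underside, z up. In its top a round well of 84 mm diameter, 40 mm deep, centred at x 0, y -70 mm of this frame. On its top, along +y: jaw, electrode, stop bar.
- knob_grip (a point): Black knob in the well: bar grip 30 long (this point's x), 12 thick (its y), 26 mm high, on a disc of 34 mm diameter, 6 mm high, on the well's floor. Point on the knob's upright axis, 18 mm below the block's top, 10 mm below the bar's top, 16 mm above the disc's top. Turns with the knob. Under the cap at the start.
- knob (a joint): Knob angle, rad, growing clockwise from above; 0 slack, travel 5.2, starts at 0 to 0.6; clamps at about 2.5 to 4, so it takes several grasps. Each rad drives the jaw 6 mm along the block's +y. Turning slack takes 0.12 N m; once clamped each 0.1 rad adds about 7 N and 0.04 N m. Stays where left, but beyond about 20 N backs off to that when released.
- jaw_pad: Aluminium pad on the front of the dark steel jaw, 54 mm wide (x), 26 mm high, standing on the block's top. Origin at the pad's face towards the electrode, at the block top's height; its y is the clamping direction, the block's +y. Spring-backed: it gives 1 mm per 12 N, up to 6 mm.
- electrode: Loose copper electrode, 0.33 kg, square foot 40 x 40 x 20 mm with a 22 mm square top and a rib, 42 mm high in all; origin at the centre of its underside, on the block's top between pad and stop bar. The jaw pushes it along (a few newtons) until it meets the stop bar.
- stop_bar: Dark steel bar, 80 (x) x 16 (y) x 30 mm high, fixed on the block's top; origin in the middle of its lower edge on the face towards the electrode (its -y face). Its distance from the jaw varies from case to case.
- cap: Loose dust cap, 0.22 kg: aluminium disc, 104 mm diameter, 5 mm thick, lying over the well, with a square steel handle upright on it. Origin: centre of its underside, z up. The handle's two legs (12 mm along x, 4 mm thick) stand at y +20 and -20 mm, 44 mm over their outer faces (grip across both); a level bar along y joins them. The opening, 36 wide x 45 mm high, is passed through along x.
- cap_bar (a point): Middle of the underside of the cap's handle bar, 50 mm above the cap's underside (45 mm above the disc's top); the bar is 5 mm thick.
- hook_stand: Fixed bare steel stand: base of 100 mm diameter, 12 mm high, upright post of 16 mm diameter, 190 mm tall, origin at the centre of its underside. A level round arm of 8 mm diameter leaves the post along this frame's -x, its axis 170 mm above the table; from x = -88 mm it bends upward to its tip. A handle bar resting on it has its underside at 174 mm.
- hook_stand_tip (a point): Tip of the hook (centre of its rounded 8 mm end): 104 mm from the post's axis along the stand's -x, 22 mm above the arm's axis.
- spray_can: Bystander: white spray can, 52 mm diameter, 160 mm tall, origin at the centre of its underside. Leave it standing.
- round_electrode: Bystander: spool-shaped copper electrode, 52 mm diameter, 55 mm tall, origin at the centre of its underside.
- insert_plate: Bystander: steel plate 60 x 45 x 22 mm, origin at the centre of its underside.
Things that resemble listed ones, but are neither listed nor needed, are in the scene too. Of the things that look like the cap, the middle-sized one is meant.

How it is judged:
On the way, in this order (a step that is already met when the one before it is completed fails the run):
1. the cap hangs by its handle on the stand's hook, let go (x of cap_bar in the frame of hook_stand between -0.104 and -0.02 m and y of cap_bar in the frame of hook_stand between -0.025 and 0.025 m and z of cap_bar in the frame of hook_stand between 0.164 and 0.184 m and contact force between cap and hook_stand above 0.5 N and contact force between cap and the fingers below 0.05 N and linear speed of cap below 0.1 m/s), for 0.3 s.
2. the jaw then clamps the electrode against the stop bar (contact force between jaw_pad and electrode above 6 N and contact force between electrode and stop_bar above 4 N and angle between electrode's own z axis and vertical below 0.1 rad), for 0.2 s.
At the end, for the whole second after the job is handed in: The cap hangs still with its handle bar on the hook's arm (bar's underside within 10 mm of resting height and between tip and post), and the jaw pad presses the upright electrode with over 6 N, and the electrode presses the stop bar with over 4 N (all of step 1 and all of step 2); the robot touches nothing.
It fails at once if the electrode is squeezed with more than 65 N (overtightened) (contact force between jaw_pad and electrode above 65 N).
It fails at once if the electrode is tipped or taken out of the clamp (angle between electrode's own z axis and vertical above 0.35 rad or distance of electrode from where it was at the start of the episode above 0.04 m).
It fails at once if a bystander (spray can, copper spool, steel plate) is shifted by more than 40 mm or the can is tipped over (distance of any of spray_can, round_electrode, insert_plate from where it was at the start of the episode above 0.04 m or angle between spray_can's own z axis and vertical above 0.5 rad).
It also fails if it takes over 72 s, if anything falls off the work surface, if the arm or the gripper's body presses on something with over 40 N, if the wrist force passes 120 N, or if a joint passes its speed limit or range.

## Working session

There is one attempt and no reset: what is moved stays moved. The work goes in short steps, Python scripts to look and compute and a shell command to move; the robot and the scene stay as the last step left them, time stands still between calls to the robot, and variables do not carry over. Pictures are saved under pics/ and viewed, at most 14 in all, crops included, and the job is handed in when it is done.

```bash
ls; mkdir -p pics
cat > h.py <<'E'
import numpy as np, cv2
from scipy.spatial.transform import Rotation as R
from station import ctrl
def snap(name, f):
    s=ctrl.state(); im,d=ctrl.camera(name); m=ctrl.camera_model(name)
    if name=='wrist':
        T=np.eye(4);T[:3,:3]=R.from_rotvec(s['tool_rot']).as_matrix();T[:3,3]=s['tool_pos'];T=T@np.array(m['mount'])
    else: T=np.array(m['extrinsics'])
    cv2.imwrite(f'pics/{f}.png',im)
    np.savez(f'pics/{f}.npz',im=im,d=d,T=T,k=[192/np.tan(np.radians(m['fovy'])/2),m['cx'],m['cy'],m['k1']])
def load(f): return np.load(f'pics/{f}.npz')
def rays(z,uv):
    f,cx,cy,k1=z['k'];uv=np.array(uv,float).reshape(-1,1,2)
    return cv2.undistortPoints(uv,np.array([[f,0,cx],[0,f,cy],[0,0,1]]),np.array([k1,0,0,0,0]))[:,0]
def world(z,uv,d=None,zw=None):
    uv=np.array(uv).reshape(-1,2);s=rays(z,uv);r=np.c_[s,np.ones(len(s))]
    T=z['T']
    if zw is not None:
        w=r@T[:3,:3].T; return T[:3,3]+w*((zw-T[2,3])/w[:,2])[:,None]
    if d is None: d=z['d'][uv[:,1].astype(int),uv[:,0].astype(int)]
    return (r*np.reshape(d,(-1,1)))@T[:3,:3].T+T[:3,3]
def cloud(z):
    v,u=np.mgrid[:384,:512];P=world(z,np.c_[u.ravel(),v.ravel()]);P[z['d'].ravel()==0]=np.nan
    return P.reshape(384,512,3)
E
python3 - <<'E'
from h import *
snap('top','t0');snap('scene','s0')
a=cv2.imread('pics/t0.png');b=cv2.imread('pics/s0.png')
cv2.imwrite('pics/t0b.png',cv2.resize(a,(800,600)));cv2.imwrite('pics/s0b.png',cv2.resize(b,(800,600)))
for f in 't0','s0': z=load(f);print(z['k'],z['T'].round(3).tolist())
print(ctrl.camera_model('wrist'));print(ctrl.state())
E
```

```text
pics
[ 3.63246012e+02  2.58722381e+02  1.88769727e+02 -3.56552857e-02] [[-0.014, -0.988, 0.157, 0.426], [-0.999, 0.018, 0.026, -0.07], [-0.029, -0.156, -0.987, 0.984], [0.0, 0.0, 0.0, 1.0]]
[ 3.69889354e+02  2.52790138e+02  1.95449790e+02 -1.06889685e-01] [[0.516, 0.583, -0.627, 1.196], [0.856, -0.341, 0.388, -0.417], [0.013, -0.737, -0.675, 0.772], [0.0, 0.0, 0.0, 1.0]]
{'fovy': 67.24989476741261, 'cx': 257.15352946332655, 'cy': 186.93987382588693, 'k1': -0.05624932531864258, 'mount': array([[ 5.44054425e-04, -9.54447718e-01, -2.98377708e-01,
         8.15008725e-02],
       [ 9.99999831e-01,  5.81085544e-04, -3.53962063e-05,
         2.55346014e-04],
       [ 2.07166801e-04, -2.98377638e-01,  9.54447873e-01,
        -9.20391040e-02],
       [ 0.00000000e+00,  0.00000000e+00,  0.00000000e+00,
         1.00000000e+00]])}
{'time': 0.1, 'qpos': array([-9.89904567e-01,  3.59325599e-01,  1.11790026e-02, -2.73034408e-04,
       -1.22408196e+00, -2.88070052e-01]), 'joint_velocities': array([-0.00216764, -0.00232206,  0.00227922, -0.00049587, -0.00032163,
       -0.00192676]), 'effort': array([-2.03228039e-03, -5.84163094e+01,  2.93750238e+01,  7.01557025e+00,
        1.01719241e-02, -5.94124822e-05]), 'tool_pos': array([ 0.19471003, -0.64597635,  0.29132842]), 'tool_rot': array([ 4.58123175e-01, -3.10763543e+00, -2.21020140e-03]), 'wrist_force': array([ 0.28583615, -0.17643001, -1.03408253]), 'wrist_torque': array([0.03791404, 0.03049753, 0.02848331]), 'finger_force': 0.0, 'finger_gap': 0.9957292389077731}
```

View pics/t0b.png

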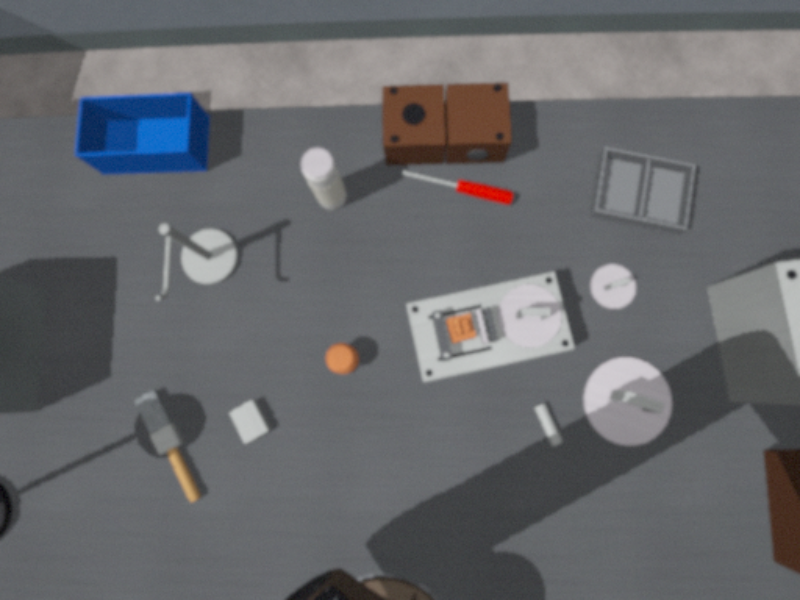

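View pics/s0b.png

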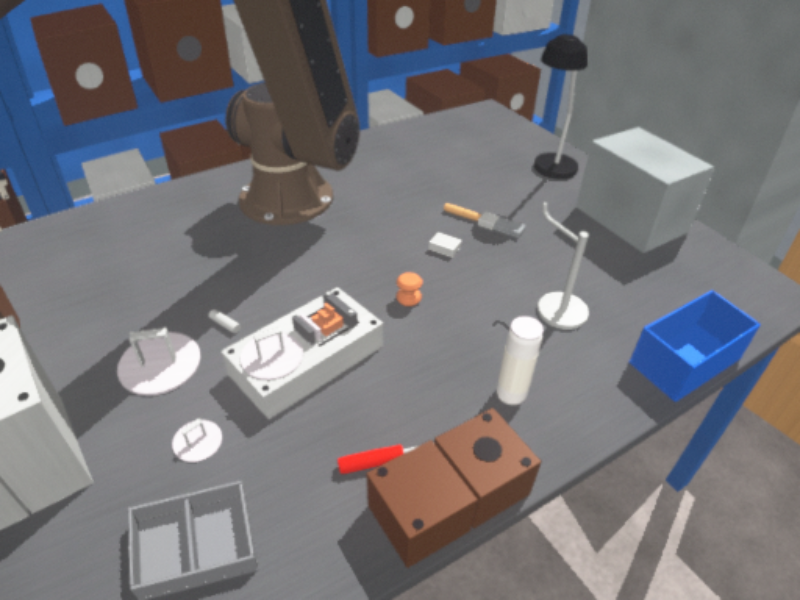

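Top view (800x600): there are three lookalike caps, the small one on the table (613,286), the middle one on the block (530,316) and the large one on the table (628,400). I choose the one on the block. The stand's base is at (209,256), post top (165,229) and hook tip (158,297). The jaw, electrode and stop bar are left of the cap, with the can at (325,178), spool (341,358) and plate (249,421).

```bash
cat > a.py <<'E'
from h import *
z=load('t0');P=cloud(z);s=0.64
def pick(u,v,**k): return world(z,[[u*s,v*s]],**k)[0].round(4)
print('tip',pick(158,297,zw=.192),'posttop',pick(165,229,zw=.190),'base',pick(209,256,zw=.012))
# block top
reg=np.zeros((384,512),bool);reg[165:250,250:375]=1
m=reg&(abs(P[...,2]-.06)<.006);m[:, :]&=True
q=P[m][:,:2];rect=cv2.minAreaRect((q*1000).astype(np.float32));print(rect, cv2.boxPoints(rect))
im=z['im'];print('ztop',np.median(P[m][:,2]))
# can, spool, plate
for n,c in dict(can=(318,160),spool=(341,358),plate=(249,421),cap=(525,318)).items(): print(n,pick(*c))
for f,c in(('t0',(330,195,120)),('s0',(190,215,110))):
    pass
c=im[165:265,245:385];cv2.imwrite('pics/c1.png',cv2.resize(c,(784,560),interpolation=cv2.INTER_CUBIC))
zs=load('s0');c=zs['im'][170:270,130:270];cv2.imwrite('pics/c2.png',cv2.resize(c,(784,560),interpolation=cv2.INTER_CUBIC))
E
python3 a.py
```

```text
tip [0.5556 0.306  0.192 ] posttop [0.6573 0.3022 0.19  ] base [0.6573 0.3025 0.012 ]
((520.9882202148438, -183.08554077148438), (130.3984375, 251.26907348632812), 11.285104751586914) [[ 432.46402   -72.638985]
 [ 481.63516  -319.04993 ]
 [ 609.51245  -293.5321  ]
 [ 560.3413    -47.121155]]
ztop 0.060022606849986615
can [0.7701 0.0818 0.1599]
spool [0.4714 0.0598 0.0532]
plate [0.3695 0.2195 0.0211]
cap [ 0.5306 -0.241   0.0662]
```

View pics/c1.png

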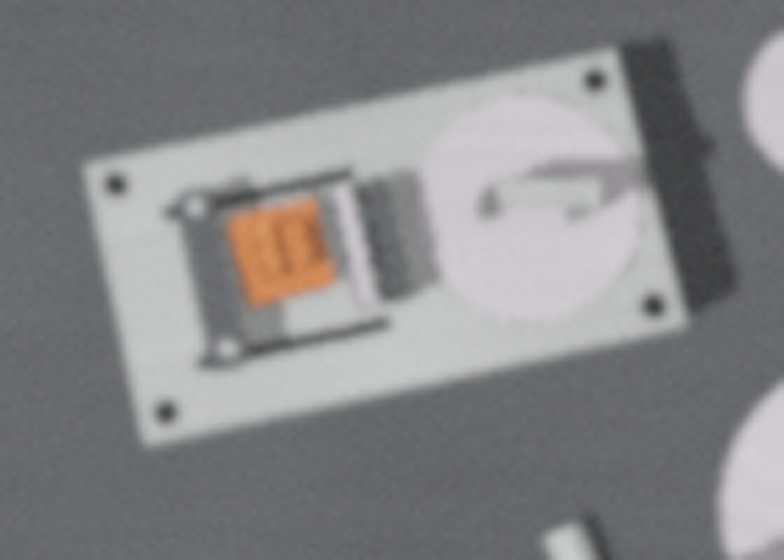

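The close crop shows the cap lying over the block's well, with its handle bar at about crop (490-605,193) and turned relative to the block. The box fit gives exactly 130x250, so this is the right cap. Next I get the handle pose and check for tall obstacles.

```bash
cat >> h.py <<'E'
def need(p,yaw,s=None):
    """tool-axis delta (units of 40mm / 6deg) to TCP p with tool y at world angle 90+yaw deg (mod 180), tool down"""
    s=s or ctrl.state();Rt=R.from_rotvec(s['tool_rot'])
    c=[]
    for k in(0,180):
        a=np.radians(yaw+k);y=np.array([-np.sin(a),np.cos(a),0]);zz=np.array([0,0,-1.]);G=np.c_[np.cross(y,zz),y,zz]
        c.append((Rt.inv()*R.from_matrix(G)).as_rotvec())
    dr=min(c,key=np.linalg.norm)
    d=Rt.inv().apply(np.array(p)-s['tool_pos'])
    print('slide mm',(d*1000).round(1),'units',(d/.04).round(2),'dr units',(np.degrees(dr)/6).round(2))
    y=Rt.as_matrix()[:,1];print('now',s['tool_pos'].round(4),'yaw',np.degrees(np.arctan2(-y[0],y[1])).round(2),'t',s['time'].round(2),'F',s['wrist_force'].round(1),'M',s['wrist_torque'].round(2),'gap',s['finger_gap'].round(3),s['finger_force'].round(1),'q6',s['qpos'][5].round(2))
E
python3 - <<'E'
from h import *
for f,box in(('t0',(165,250,250,385)),('s0',(180,270,120,250))):
    z=load(f);P=cloud(z);a,b,c,d=box
    q=P[a:b,c:d].reshape(-1,3);q=q[(q[:,2]>.1)&(q[:,2]<.125)&(np.hypot(q[:,0]-.5347,q[:,1]+.2517)<.06)]
    print(f,len(q),q.mean(0) if len(q) else '',q[:,2].max() if len(q) else '')
    if len(q)>5:
        r=cv2.minAreaRect((q[:,:2]*1000).astype(np.float32));print(r,cv2.boxPoints(r).tolist());
    q=P.reshape(-1,3)
    for h in(.1,.15,.2,.3):
        w=q[(q[:,2]>h)&(q[:,2]<.6)&(q[:,0]>.2)&(q[:,0]<.85)&(abs(q[:,1])<.6)]
        k=np.unique((w[:,:2]*10).round().astype(int),axis=0,return_counts=True);print(h,[(a.tolist(),int(n)) for a,n in zip(*k) if n>15])
z=load('t0');
print('bar ends top', world(z,[[245+495/5.6,165+193/5.6],[245+602/5.6,165+190/5.6]],zw=.115))
need([.5347,-.2517,.2],0)
E
```

```text
t0 98 [ 0.53566453 -0.24710179  0.1139311 ] 0.11779487937398325
((535.5679321289062, -246.9561004638672), (43.26427459716797, 10.62816333770752), 88.2516860961914) [[529.5963745117188, -268.4160461425781], [540.2195434570312, -268.74029541015625], [541.5394897460938, -225.49615478515625], [530.9163208007812, -225.17190551757812]]
0.1 [([2, 0], 232), ([4, -6], 671), ([5, -6], 1455), ([5, -3], 42), ([5, -2], 56), ([5, -1], 21), ([6, -6], 631), ([6, 3], 155), ([7, 1], 150), ([7, 3], 142), ([8, 1], 344)]
0.15 [([2, 0], 232), ([4, -6], 354), ([5, -6], 920), ([6, -6], 421), ([6, 3], 155), ([7, 1], 30), ([7, 3], 80), ([8, 1], 267)]
0.2 [([2, 0], 232), ([5, -6], 103), ([6, -6], 82)]
0.3 [([2, 0], 218)]
s0 92 [ 0.53975995 -0.25063838  0.11213174] 0.11642819003518334
((538.7764282226562, -250.07859802246094), (14.723122596740723, 44.01762390136719), 0.13317877054214478) [[531.36376953125, -228.08694458007812], [531.466064453125, -272.1044616699219], [546.1890869140625, -272.07025146484375], [546.0867919921875, -228.052734375]]
0.1 [([2, -6], 50), ([2, -1], 515), ([2, 0], 1341), ([2, 6], 55), (
[... 615 characters left out ...]
 0.5354211  -0.27194297  0.115     ]]
slide mm [-439.3  279.3   91.7] units [-10.98   6.98   2.29] dr units [ 0.01 -0.    2.8 ]Traceback (most recent call last):
  File "<stdin>", line 14, in <module>
  File "h.py", line 35, in need
    y=Rt.as_matrix()[:,1];print('now',s['tool_pos'].round(4),'yaw',np.degrees(np.arctan2(-y[0],y[1])).round(2),'t',s['time'].round(2),'F',s['wrist_force'].round(1),'M',s['wrist_torque'].round(2),'gap',s['finger_gap'].round(3),s['finger_force'].round(1),'q6',s['qpos'][5].round(2))
                                                                                                                   ^^^^^^^^^^^^^^^
AttributeError: 'float' object has no attribute 'round'
```

View pics/c2.png

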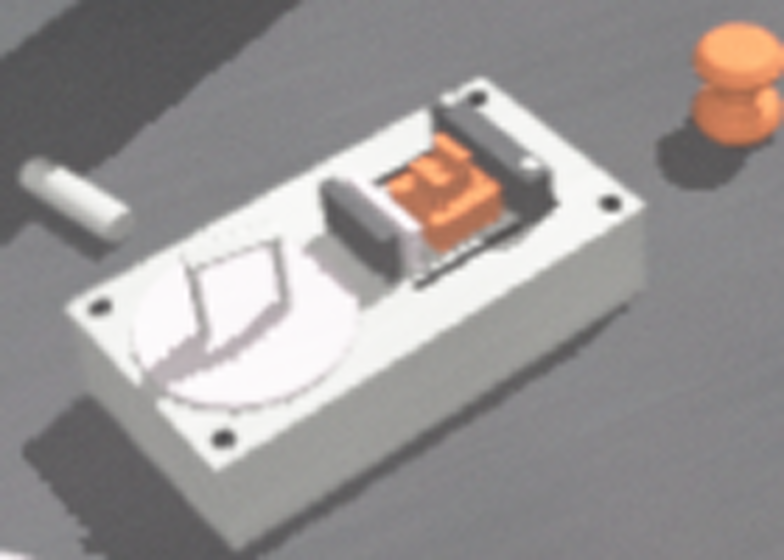

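The handle bar centre is about (0.536,-0.2485) with yaw about 0, and its top is at z 0.115. The can and stand are the only tall things near the path. I move above the cap.

```bash
sed -i "s/s\['time'\].round(2)/round(s['time'],2)/;s/s\['finger_gap'\].round(3),s\['finger_force'\].round(1)/round(float(s['finger_gap']),3),round(float(s['finger_force']),1)/" h.py
python3 -m handwheel '{"slide":[[-1,0.63,0],[-1,0.63,0],[-1,0.63,0],[-1,0.63,0],[-1,0.63,0],[-1,0.63,0],[-1,0.63,0],[-1,0.63,0],[-1,0.63,0],[-1,0.63,0],[-1,0.63,0],[0,0,0]],"dr":[[0,0,0],[0,0,0],[0,0,0],[0,0,0],[0,0,0],[0,0,0],[0,0,0],[0,0,0],[0,0,0],[0,0,0],[0,0,0],[0,0,0.8]],"jaw":[0.4,0.4,0.4,0.4,0.4,0.4,0.4,0.4,0.4,0.4,0.4,0.4]}'
python3 -m handwheel '{"slide":[[0,0,0],[0,0,0],[0,0,0]],"dr":[[0,0,1],[0,0,1],[0,0,0]],"jaw":[0.4,0.4,0.4]}'
python3 -c "
from h import *
need([.536,-.2485,.139],0)
"
```

```text
time: 1.3
tool_pos: [0.539, -0.2501, 0.2915]
tool_rot: [0.334, -3.124, -0.001]
wrist_force: [-0.9, -0.1, -0.4]
finger_gap: 0.701
finger_force: 0.0
time: 1.6
tool_pos: [0.536, -0.2536, 0.2917]
tool_rot: [-0.003, -3.141, -0.0]
wrist_force: [-0.3, 0.8, -0.1]
finger_gap: 0.698
finger_force: 0.0
slide mm [-1.000e-01  5.000e+00  1.527e+02] units [-0.    0.13  3.82] dr units [ 0.   -0.01 -0.02]
now [ 0.536  -0.2536  0.2917] yaw -0.09 t 1.6 F [-0.3  0.8 -0.1] M [-0.03 -0.04  0.  ] gap 0.698 0.0 q6 -1.46
```

Run:
```python
from h import *
snap('wrist','w1');z=load('w1');P=cloud(z).reshape(-1,3)
q=P[(P[:,2]>.105)&(P[:,2]<.125)&(np.hypot(P[:,0]-.536,P[:,1]+.2485)<.05)]
r=cv2.minAreaRect((q[:,:2]*1000).astype(np.float32));print(len(q),q[:,2].max(),r,cv2.boxPoints(r).tolist())
top=q[q[:,2]>np.median(q[:,2])-.004];r=cv2.minAreaRect((top[:,:2]*1000).astype(np.float32));print(np.median(q[:,2]),r)
cv2.imwrite('pics/w1b.png',cv2.resize(z['im'],(800,600)))
```

```text
569 0.11617641114760019 ((536.0735473632812, -247.13211059570312), (44.01850128173828, 12.421773910522461), 88.42328643798828) [[529.2593994140625, -268.9621276855469], [541.676513671875, -269.3039245605469], [542.8876953125, -225.30209350585938], [530.4705810546875, -224.96029663085938]]
0.11422865135209093 ((536.051513671875, -247.1398468017578), (44.04234313964844, 12.39930534362793), 88.78178405761719)
```

View pics/w1b.png

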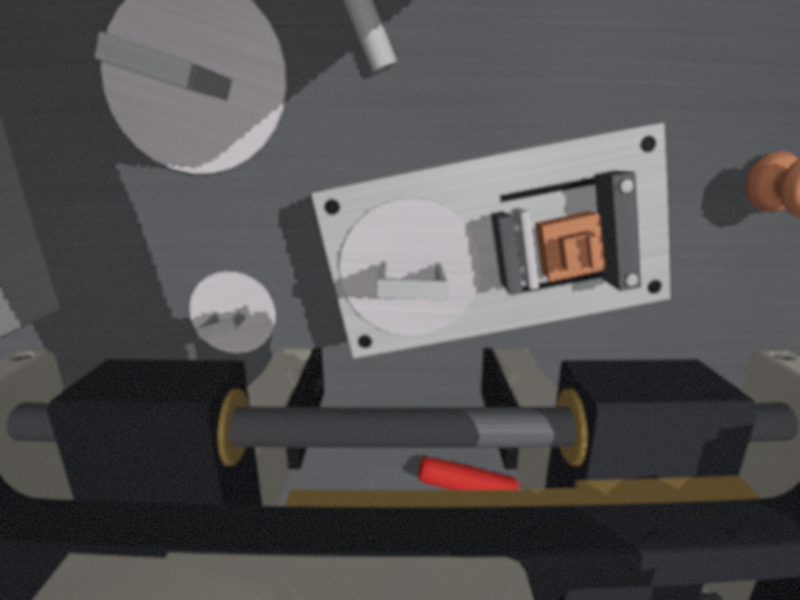

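The wrist view shows the middle cap on the block, its bar at (378-448,288) and the jaw at (510,250). The bar measures 44x12 mm, centred at (0.5360,-0.2471) with yaw about -1.4°. I descend and grip.

```bash
python3 -m handwheel '{"slide":[[0,0.16,0.8],[0,0,0.8],[0,0,0.8],[0,0,0.6],[0,0,0.5],[0,0,0.3],[0,0,0],[0,0,0],[0,0,0],[0,0,0],[0,0,0],[0,0,0]],"dr":[[0,0,0.25],[0,0,0],[0,0,0],[0,0,0],[0,0,0],[0,0,0],[0,0,0],[0,0,0],[0,0,0],[0,0,0],[0,0,0],[0,0,0]],"jaw":[0.4,0.4,0.4,0.4,0.4,0.4,0.4,-1,-1,-1,-1,-1]}'
python3 -m handwheel '{"slide":[[0,0,0],[0,0,-0.3],[0,0,-0.5]],"dr":[[0,0,0],[0,0,0],[0,0,0]],"jaw":[-1,-1,-1]}'
python3 -c "
from h import *
need([.477,.309,.25],-2)
"
```

```text
time: 2.85
tool_pos: [0.5367, -0.2476, 0.1414]
tool_rot: [0.041, 3.139, -0.001]
wrist_force: [-0.8, 1.1, 6.2]
finger_gap: 0.504
finger_force: 30.0
time: 3.15
tool_pos: [0.5349, -0.2472, 0.1715]
tool_rot: [-0.042, -3.138, -0.001]
wrist_force: [0.7, 0.1, -2.2]
finger_gap: 0.502
finger_force: 30.0
slide mm [ 73.1 554.5 -77.8] units [ 1.83 13.86 -1.94] dr units [ 0.01 -0.03  0.08]
now [ 0.5349 -0.2472  0.1715] yaw -1.55 t 3.15 F [ 0.7  0.1 -2.2] M [-0.04 -0.11  0.04] gap 0.502 30.0 q6 -1.5
```

```bash
python3 -m handwheel '{"slide":[[0,0,-0.6],[0.1,0.4,-0.6],[0.2,0.8,-0.4],[0.2,1,0],[0.2,1,0],[0.2,1,0],[0.2,1,0],[0.2,1,0],[0.2,1,0],[0.2,1,0],[0.1,1,0],[0,1,0]],"dr":[[0,0,0],[0,0,0],[0,0,0],[0,0,0],[0,0,0],[0,0,0],[0,0,0],[0,0,0],[0,0,0],[0,0,0],[0,0,0],[0,0,0]],"jaw":[-1,-1,-1,-1,-1,-1,-1,-1,-1,-1,-1,-1]}'
python3 -m handwheel '{"slide":[[0,1,0],[0,1,0],[0,0.8,0],[0,0.5,0],[0,0.3,0],[0,0.1,0],[0,0,0],[0,0,0]],"dr":[[0,0,0],[0,0,0],[0,0,0],[0,0,0],[0,0,0],[0,0,0],[0,0,0],[0,0,0]],"jaw":[-1,-1,-1,-1,-1,-1,-1,-1]}'
python3 - <<'E'
from h import *
need([.477,.305,.235],-2)
snap('scene','s2');snap('top','t2')
z=load('s2')
cv2.imwrite('pics/s2b.png',cv2.resize(z['im'][60:240,280:500],(792,648))[:600])
P=cloud(z)
z=load('t2');P2=cloud(z)
for f in 's0','t0':
    q=cloud(load(f)).reshape(-1,3);w=q[(q[:,2]>.162)&(q[:,2]<.21)&(q[:,0]>.54)&(q[:,0]<.69)&(abs(q[:,1]-.305)<.03)]
    print(f,len(w))
    for a in np.arange(.54,.69,.015):
        e=w[(w[:,0]>=a)&(w[:,0]<a+.015)]
        if len(e):print(e.mean(0).round(4),e[:,2].max().round(3),len(e))
E
```

```text
time: 4.35
tool_pos: [0.4739, 0.1637, 0.237]
tool_rot: [0.041, 3.141, 0.001]
wrist_force: [0.7, -0.5, -1.1]
finger_gap: 0.5
finger_force: 30.0
time: 5.15
tool_pos: [0.4788, 0.3091, 0.2362]
tool_rot: [-0.043, -3.141, 0.0]
wrist_force: [-0.3, -0.2, -2.4]
finger_gap: 0.5
finger_force: 30.0
slide mm [ 1.7 -4.2  1.2] units [ 0.04 -0.1   0.03] dr units [-0.   -0.    0.07]
now [0.4788 0.3091 0.2362] yaw -1.57 t 5.15 F [-0.3 -0.2 -2.4] M [-0.06  0.    0.01] gap 0.5 30.0 q6 -2.51
s0 138
[0.5619 0.3013 0.1825] 0.194 25
[0.5773 0.3009 0.1705] 0.176 12
[0.5926 0.3017 0.17  ] 0.172 9
[0.6088 0.3017 0.1702] 0.173 10
[0.6229 0.3011 0.1704] 0.172 8
[0.6364 0.3012 0.1705] 0.173 8
[0.6542 0.2998 0.1747] 0.187 20
[0.6656 0.3014 0.1771] 0.189 46
t0 225
[0.5536 0.3053 0.1913] 0.196 4
[0.5618 0.3044 0.1829] 0.197 28
[0.5776 0.3046 0.1727] 0.175 20
[0.593  0.3045 0.1715] 0.176 24
[0.6073 0.3056 0.1715] 0.175 24
[0.623  0.305  0.1715] 0.175 22
[0.6382 0.3049 0.1712] 0.175 25
[0.6539 0.3032 0.1791] 0.191 60
[0.6622 0.3028 0.1834] 0.19 18
```

View pics/s2b.png

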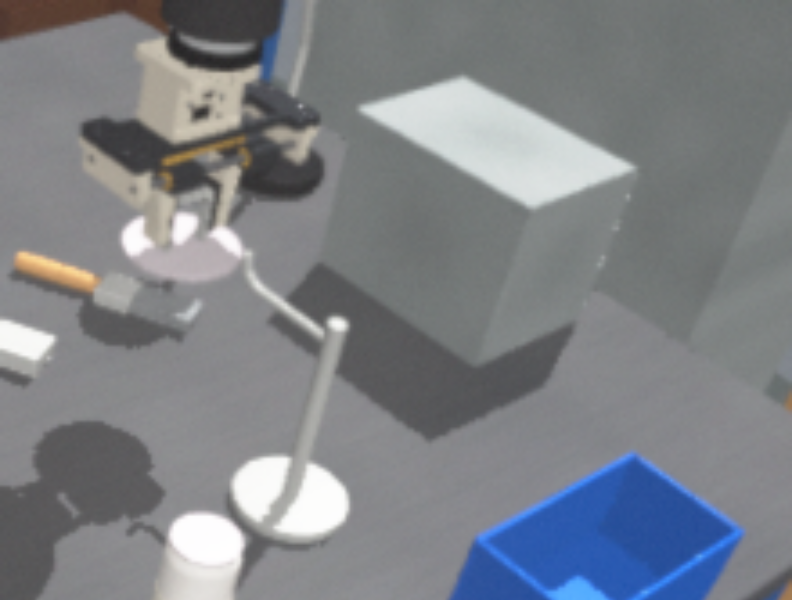

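The cap is held level at (180,245), in front of the hook tip at (248,258) and in line with the arm. I check the disc's height before going in.

Run:
```python
from h import *
for f in 's2','t2':
    q=cloud(load(f)).reshape(-1,3)
    w=q[(np.hypot(q[:,0]-.479,q[:,1]-.307)<.06)&(q[:,2]>.14)&(q[:,2]<.175)]
    if len(w): print(f,len(w),np.percentile(w[:,2],[5,25,50,75,95]).round(4),w.min(0).round(3),w.max(0).round(3))
    for s in(0,1):
        e=w[(w[:,0]>.479)==s]
        if len(e):print(s,np.median(e,0).round(4))
need([.585,.304,.235],-2)
```

```text
s2 403 [0.1551 0.1568 0.158  0.1594 0.1668] [0.43  0.255 0.152] [0.532 0.356 0.175]
0 [0.4636 0.2875 0.1581]
1 [0.4993 0.3027 0.1579]
t2 155 [0.1562 0.1575 0.1588 0.1596 0.1608] [0.427 0.279 0.154] [0.528 0.345 0.163]
0 [0.4336 0.3127 0.1588]
1 [0.5279 0.3146 0.1588]
slide mm [-106.2   -2.3    1.3] units [-2.65 -0.06  0.03] dr units [ 0.   -0.    0.07]
now [0.4789 0.3092 0.2363] yaw -1.58 t 5.25 F [-0.3  0.1 -2. ] M [-0.03  0.01 -0.02] gap 0.5 30.0 q6 -2.51
```

```bash
python3 -m handwheel '{"slide":[[-0.3,-0.08,0],[-0.4,0,0],[-0.4,0,0],[-0.4,0,0],[-0.4,0,0],[-0.4,0,0],[-0.3,0,0],[0,0,0],[0,0,0]],"dr":[[0,0,0.07],[0,0,0],[0,0,0],[0,0,0],[0,0,0],[0,0,0],[0,0,0],[0,0,0],[0,0,0]],"jaw":[-1,-1,-1,-1,-1,-1,-1,-1,-1]}'
python3 - <<'E'
from h import *
need([.585,.304,.2055],-2)
snap('scene','s3');z=load('s3')
cv2.imwrite('pics/s3b.png',cv2.resize(z['im'][90:230,300:480],(792,616))[:600])
E
```

```text
time: 6.15
tool_pos: [0.5831, 0.3032, 0.2355]
tool_rot: [-0.055, -3.14, 0.001]
wrist_force: [-0.6, 0.2, -2.6]
finger_gap: 0.5
finger_force: 30.0
slide mm [-1.9  0.9 30. ] units [-0.05  0.02  0.75] dr units [-0.01 -0.01 -0.  ]
now [0.5831 0.3032 0.2355] yaw -2.0 t 6.15 F [-0.6  0.2 -2.6] M [-0.04 -0.   -0.07] gap 0.5 30.0 q6 -2.38
```

View pics/s3b.png

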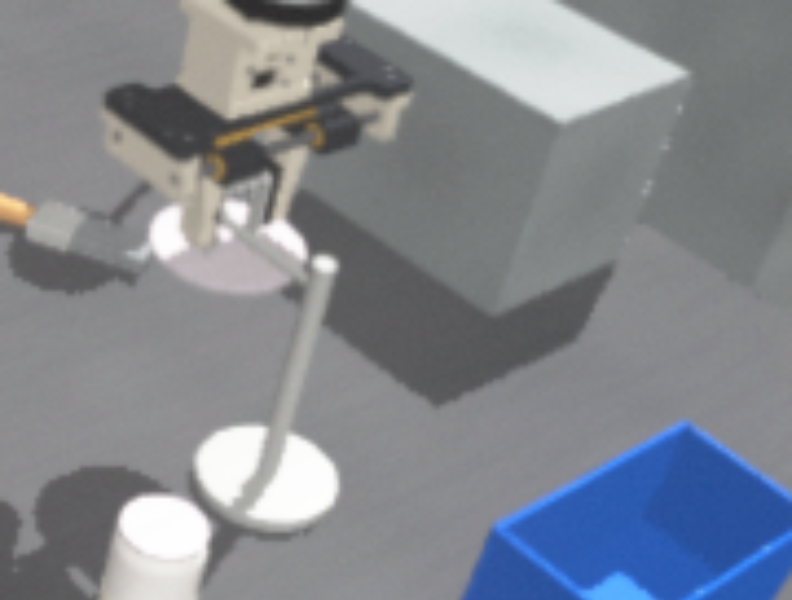

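The arm passes through the handle at (235,215) and nothing touches (force unchanged). I lower the cap about 28 mm.

```bash
python3 -m handwheel '{"slide":[[0,0,0.2],[0,0,0.2],[0,0,0.15],[0,0,0.1],[0,0,0.05],[0,0,0]],"dr":[[0,0,0],[0,0,0],[0,0,0],[0,0,0],[0,0,0],[0,0,0]],"jaw":[-1,-1,-1,-1,-1,-1]}'
python3 -c "
from h import *
need([.585,.304,.2055],-2)"
```

```text
time: 6.8
tool_pos: [0.5826, 0.3036, 0.2078]
tool_rot: [-0.053, -3.141, 0.001]
wrist_force: [1.1, -0.5, -2.6]
finger_gap: 0.498
finger_force: 30.0
slide mm [-2.4  0.5  2.3] units [-0.06  0.01  0.06] dr units [-0.   -0.    0.01]
now [0.5826 0.3036 0.2078] yaw -1.94 t 6.8 F [ 1.1 -0.5 -2.6] M [ 0.02 -0.04 -0.02] gap 0.498 30.0 q6 -2.38
```

```bash
python3 -m handwheel '{"slide":[[0,0,0.05],[0,0,0.03],[0,0,0]],"dr":[[0,0,0],[0,0,0],[0,0,0]],"jaw":[-1,-1,-1]}'
python3 -c "
from h import *
need([.585,.304,.2055],-2)"
```

```text
time: 7.1
tool_pos: [0.5829, 0.3037, 0.2053]
tool_rot: [0.053, 3.141, 0.001]
wrist_force: [-0.5, 0.3, -0.7]
finger_gap: 0.502
finger_force: 30.0
slide mm [-2.1  0.3 -0.2] units [-0.05  0.01 -0.  ] dr units [0.   0.   0.01]
now [0.5829 0.3037 0.2053] yaw -1.94 t 7.1 F [-0.5  0.3 -0.7] M [-0.01  0.11  0.  ] gap 0.502 30.0 q6 -2.38
```

```bash
python3 -m handwheel '{"slide":[[0,0,0.01],[0,0,0],[0,0,0],[0,0,0],[0,0,0]],"dr":[[0,0,0],[0,0,0],[0,0,0],[0,0,0],[0,0,0]],"jaw":[-1,0.2,0.5,0.5,0.5]}'
python3 -m handwheel '{"slide":[[0,0,-0.2],[0,0,-0.4],[0,0,-0.6],[0,0,-0.6],[0,0,-0.2],[0,0,0],[0,0,0],[0,0,0]],"dr":[[0,0,0],[0,0,0],[0,0,0],[0,0,0],[0,0,0],[0,0,0],[0,0,0],[0,0,0]],"jaw":[0.5,0.5,0.5,0.5,0.5,0.5,0.5,0.5]}'
python3 - <<'E'
from h import *
need([.5347,-.2517,.285],0)
snap('scene','s4');z=load('s4')
q=cloud(z).reshape(-1,3);w=q[(abs(q[:,0]-.583)<.06)&(abs(q[:,1]-.303)<.07)&(q[:,2]>.1)&(q[:,2]<.19)]
d=w[(w[:,2]<.145)];print(len(d),np.median(d,0),d.min(0),d.max(0))
cv2.imwrite('pics/s4b.png',cv2.resize(z['im'][90:230,300:480],(792,616))[:600])
E
```

```text
time: 7.6
tool_pos: [0.5828, 0.3036, 0.2046]
tool_rot: [0.053, 3.141, 0.0]
wrist_force: [0.3, 0.1, 0.9]
finger_gap: 0.743
finger_force: 0.0
time: 8.4
tool_pos: [0.5823, 0.3033, 0.2832]
tool_rot: [-0.053, -3.139, 0.002]
wrist_force: [-0.1, 0.1, 0.1]
finger_gap: 0.748
finger_force: 0.0
slide mm [  28.6 -556.3   -1.1] units [  0.72 -13.91  -0.03] dr units [-0.01 -0.02 -0.33]
now [0.5823 0.3033 0.2832] yaw -1.95 t 8.4 F [-0.1  0.1  0.1] M [ 0.02 -0.01  0.01] gap 0.748 0.0 q6 -2.38
541 [0.58929304 0.29619192 0.12761293] [0.53267812 0.25029724 0.11862786] [0.63453395 0.34478636 0.14319683]
```

View pics/s4b.png

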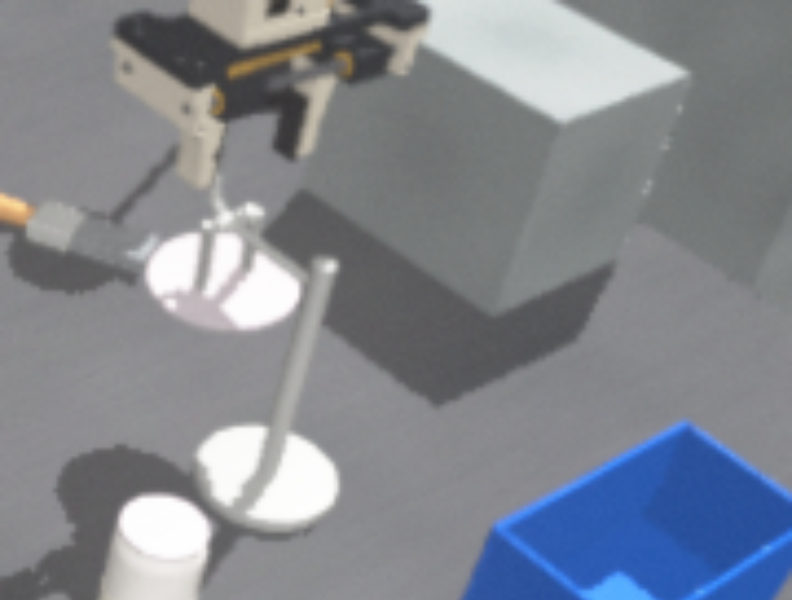

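The cap hangs on the arm by its handle, with the disc level at (225,280) and the gripper clear. Now back over the well to look at the knob.

```bash
python3 -m handwheel '{"slide":[[0,-0.6,-0.2],[0,-1,0],[0,-1,0],[0,-1,0],[0,-1,0],[0,-1,0],[0,-1,0],[0.1,-1,0],[0.1,-1,0],[0.2,-1,0],[0.2,-1,0],[0.1,-1,0]],"dr":[[0,0,0],[0,0,0],[0,0,0],[0,0,0],[0,0,0],[0,0,0],[0,0,0],[0,0,0],[0,0,0],[0,0,0],[0,0,0],[0,0,0]],"jaw":[0.5,0.5,0.5,0.5,0.5,0.5,0.5,0.5,0,0,0,0]}'
python3 -m handwheel '{"slide":[[0,-1,0],[0,-1,0],[0,-0.3,0],[0,0,0],[0,0,0]],"dr":[[0,0,0],[0,0,0],[0,0,0],[0,0,0],[0,0,0]],"jaw":[0,0,0,0,0]}'
python3 - <<'E'
from h import *
need([.5347,-.2517,.29],0)
snap('wrist','w2');z=load('w2');C=cloud(z)
m=(C[...,2]>.044)&(C[...,2]<.056)&(np.hypot(C[...,0]-.5347,C[...,1]+.2517)<.03)
P=C[m]
r=cv2.minAreaRect((P[:,:2]*1000).astype(np.float32));print(len(P),np.median(P[:,2]),r,cv2.boxPoints(r).tolist())
f=C[(C[...,2]>.015)&(C[...,2]<.03)&(np.hypot(C[...,0]-.5347,C[...,1]+.2517)<.05)];print('floor',len(f),f.min(0),f.max(0))
u=np.argwhere(m).mean(0);print(u)
v0,u0=u.astype(int);c=z['im'][max(v0-45,0):v0+45,u0-50:u0+70];cv2.imwrite('pics/w2b.png',cv2.resize(c,(800,600),interpolation=cv2.INTER_CUBIC))
E
```

```text
time: 9.65
tool_pos: [0.5376, -0.1611, 0.2925]
tool_rot: [-0.053, -3.141, 0.0]
wrist_force: [1.3, 0.2, -0.5]
finger_gap: 0.512
finger_force: 0.0
time: 10.15
tool_pos: [0.5354, -0.2511, 0.2922]
tool_rot: [-0.055, -3.14, -0.0]
wrist_force: [-0.3, -0.3, 0.0]
finger_gap: 0.502
finger_force: 0.0
slide mm [ 0.7 -0.6  2.2] units [ 0.02 -0.01  0.05] dr units [ 0.   -0.01 -0.33]
now [ 0.5354 -0.2511  0.2922] yaw -2.0 t 10.15 F [-0.3 -0.3  0. ] M [-0.01 -0.    0.01] gap 0.502 0.0 q6 -1.5
253 0.05123435353639749 ((534.3549194335938, -250.56507873535156), (11.971235275268555, 30.36919593811035), 78.57942199707031) [[518.2857666015625, -253.42547607421875], [548.0537109375, -259.4388732910156], [550.424072265625, -247.70468139648438], [520.6561279296875, -241.6912841796875]]
floor 2925 [ 0.49893251 -0.29263695  0.01661237] [ 0.57667451 -0.20843236  0.02996477]
[167.18577075 257.50592885]
```

View pics/w2b.png

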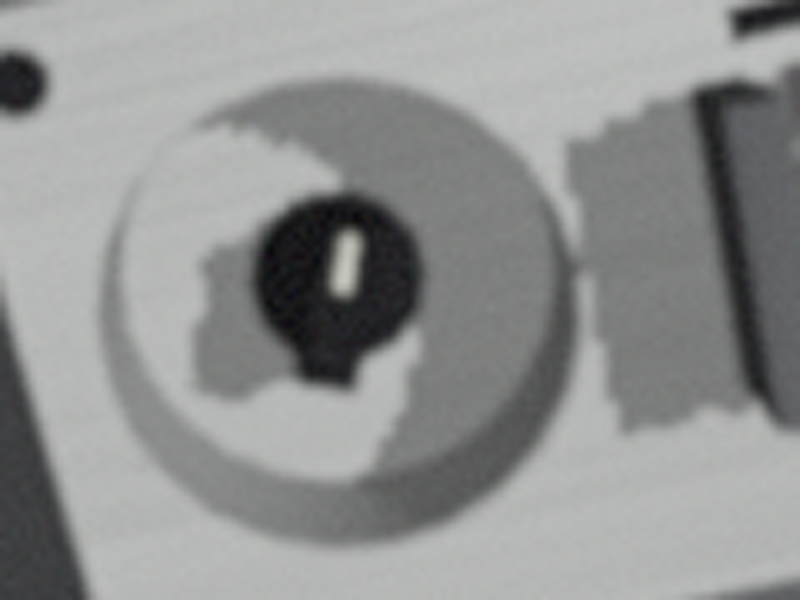

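The view shows the knob in the well at crop (340,280), its bar about 30x12 mm, centred at (0.5344,-0.2506) and at -11.4°, so the knob has already turned about 0.4 rad. Before descending I check heights around the well against the gripper body's sweep.

Run:
```python
from h import *
k=np.array([.5346,-.2510]);a=np.radians(11.3);bx=np.array([np.cos(a),np.sin(a)]);by=np.array([-np.sin(a),np.cos(a)])
for f in 'w2','w1','t0','s0':
    q=cloud(load(f)).reshape(-1,3);d=q[:,:2]-k;x=d@bx;y=d@by
    m=(abs(x)<.045)&(y>.04)&(y<.2)&(q[:,2]>.065)&(q[:,2]<.13)
    print(f)
    for lo in np.arange(.04,.2,.008):
        e=q[m&(y>=lo)&(y<lo+.008)]
        if len(e)>3: print(round(lo*1000),len(e),np.percentile(e[:,2],[50,95]).round(3),end='; ')
    print()
```

```text
w2
64 487 [0.09  0.091]; 72 205 [0.09  0.092]; 80 474 [0.086 0.087]; 96 346 [0.079 0.081]; 104 376 [0.081 0.094]; 112 306 [0.093 0.095]; 120 313 [0.094 0.102]; 128 151 [0.079 0.081]; 136 778 [0.08 0.09]; 144 616 [0.09  0.093]; 152 445 [0.089 0.091]; 
w1
40 80 [0.065 0.066]; 48 31 [0.065 0.066]; 64 503 [0.09  0.092]; 72 205 [0.09  0.091]; 80 484 [0.086 0.087]; 88 4 [0.085 0.085]; 96 347 [0.079 0.081]; 104 382 [0.081 0.094]; 112 305 [0.093 0.096]; 120 316 [0.096 0.102]; 128 142 [0.08  0.081]; 136 793 [0.079 0.09 ]; 144 601 [0.09  0.093]; 152 441 [0.089 0.091]; 
t0
40 27 [0.066 0.068]; 48 12 [0.066 0.068]; 64 51 [0.09  0.093]; 72 72 [0.089 0.092]; 80 60 [0.085 0.087]; 88 18 [0.077 0.087]; 96 41 [0.079 0.081]; 104 47 [0.081 0.095]; 112 52 [0.091 0.096]; 120 55 [0.094 0.103]; 128 53 [0.079 0.087]; 136 33 [0.087 0.091]; 144 109 [0.089 0.092]; 152 100 [0.089 0.092]; 
s0
40 11 [0.066 0.067]; 56 63 [0.079 0.09 ]; 64 62 [0.089 0.092]; 72 40 [0.081 0.088]; 80 31 [0.085 0.088]; 88 33 [0.074 0.08 ]; 96 56 [0.079 0.091]; 104 48 [0.087 0.093]; 112 50 [0.091 0.101]; 120 34 [0.08  0.101]; 128 15 [0.077 0.079]; 136 127 [0.082 0.09 ]; 144 75 [0.088 0.093]; 152 25 [0.088 0.09 ];
```

```bash
for i in 1 2; do :; done
python3 -m handwheel '{"slide":[[0,0,0],[0,0,0],[0,0,0],[0,0,0],[0,0,0],[0,0,0],[0,0,0],[0,0,0],[0,0,0],[0,0,0],[0,0,0],[0,0,0]],"dr":[[0,0,-1],[0,0,-1],[0,0,-1],[0,0,-1],[0,0,-1],[0,0,-1],[0,0,-1],[0,0,-1],[0,0,-1],[0,0,-1],[0,0,-1],[0,0,-1]],"jaw":[-0.38,-0.38,-0.38,-0.38,-0.38,-0.38,-0.38,-0.38,-0.38,-0.38,-0.38,-0.38]}'
python3 -m handwheel '{"slide":[[0,0,0],[0,0,0],[0,0,0],[0,0,0],[0,0,0],[0,0,0],[0,0,0],[0,0,0],[0,0,0],[0,0,0],[0,0,0],[0,0,0]],"dr":[[0,0,-1],[0,0,-1],[0,0,-1],[0,0,-1],[0,0,-1],[0,0,-1],[0,0,-1],[0,0,-1],[0,0,-1],[0,0,-1],[0,0,-1],[0,0,-1]],"jaw":[-0.38,-0.38,-0.38,-0.38,-0.38,-0.38,-0.38,-0.38,-0.38,-0.38,-0.38,-0.38]}'
python3 -m handwheel '{"slide":[[0,0,0],[0,0,0],[0,0,0],[0,0,0],[0,0,0],[0,0,0],[0,0,0]],"dr":[[0,0,-1],[0,0,-1],[0,0,-1],[0,0,-1],[0,0,-0.4],[0,0,0],[0,0,0]],"jaw":[-0.38,-0.38,-0.38,-0.38,-0.38,-0.38,-0.38]}'
python3 -c "
from h import *
need([.5345,-.2508,.099],168.6)"
```

```text
time: 11.4
tool_pos: [0.5361, -0.2497, 0.2927]
tool_rot: [-1.811, 2.567, -0.0]
wrist_force: [-0.0, 0.4, -0.3]
finger_gap: 0.308
finger_force: 0.0
time: 12.6
tool_pos: [0.5361, -0.2496, 0.2928]
tool_rot: [-2.974, 1.012, -0.0]
wrist_force: [-0.3, -0.5, -0.5]
finger_gap: 0.305
finger_force: 0.0
time: 13.3
tool_pos: [0.536, -0.2502, 0.2927]
tool_rot: [-3.126, 0.316, -0.0]
wrist_force: [-0.4, 0.3, 0.3]
finger_gap: 0.307
finger_force: 0.0
slide mm [ -1.4   0.9 193.7] units [-0.04  0.02  4.84] dr units [-0.   -0.   -0.03]
now [ 0.536  -0.2502  0.2927] yaw 168.45 t 13.3 F [-0.4  0.3  0.3] M [-0.04  0.17 -0.02] gap 0.307 0.0 q6 1.48
```

```bash
python3 -m handwheel '{"slide":[[-0.04,0.02,0.8],[0,0,0.9],[0,0,0.9],[0,0,0.7],[0,0,0.4],[0,0,0.2],[0,0,0],[0,0,0]],"dr":[[0,0,0],[0,0,0],[0,0,0],[0,0,0],[0,0,0],[0,0,0],[0,0,0],[0,0,0]],"jaw":[-0.38,-0.38,-0.38,-0.38,-0.38,-0.38,-0.38,-0.38]}'
python3 -c "
from h import *
need([.5345,-.2508,.099],168.6)"
```

```text
time: 14.1
tool_pos: [0.5348, -0.2516, 0.1375]
tool_rot: [3.125, -0.316, 0.002]
wrist_force: [-0.0, 0.2, 0.1]
finger_gap: 0.307
finger_force: 0.0
slide mm [-0.5 -0.7 38.5] units [-0.01 -0.02  0.96] dr units [ 0.   -0.01 -0.02]
now [ 0.5348 -0.2516  0.1375] yaw 168.46 t 14.1 F [-0.   0.2  0.1] M [-0.09  0.16 -0.05] gap 0.307 0.0 q6 1.48
```

```bash
python3 -m handwheel '{"slide":[[-0.01,-0.02,0.3],[0,0,0.3],[0,0,0.2],[0,0,0.1],[0,0,0.06],[0,0,0],[0,0,0],[0,0,0],[0,0,0],[0,0,0],[0,0,0]],"dr":[[0,0,-0.02],[0,0,0],[0,0,0],[0,0,0],[0,0,0],[0,0,0],[0,0,0],[0,0,0],[0,0,0],[0,0,0],[0,0,0]],"jaw":[-0.38,-0.38,-0.38,-0.38,-0.38,-0.38,-1,-1,-1,-1,-1]}'
python3 -c "
from h import *
need([.5345,-.2508,.099],168.6)"
```

```text
time: 15.2
tool_pos: [0.5341, -0.2508, 0.0985]
tool_rot: [3.126, -0.312, 0.001]
wrist_force: [0.9, -0.1, 1.2]
finger_gap: 0.137
finger_force: 30.0
slide mm [ 0.3 -0.1 -0.5] units [ 0.01 -0.   -0.01] dr units [ 0.   -0.01 -0.  ]
now [ 0.5341 -0.2508  0.0985] yaw 168.58 t 15.2 F [ 0.9 -0.1  1.2] M [-0.39  0.25  0.01] gap 0.137 30.0 q6 1.48
```

The grip is good (12 mm gap, 30 N). Turning clockwise in small batches while watching the torque.

```bash
python3 -m handwheel '{"slide":[[0,0,0],[0,0,0],[0,0,0],[0,0,0],[0,0,0],[0,0,0],[0,0,0]],"dr":[[0,0,0.6],[0,0,1],[0,0,1],[0,0,1],[0,0,0.8],[0,0,0.6],[0,0,0]],"jaw":[-1,-1,-1,-1,-1,-1,-1]}'
cat > k.py <<'E'
from h import *
s=ctrl.state();y=R.from_rotvec(s['tool_rot']).as_matrix()[:,1];yaw=np.degrees(np.arctan2(-y[0],y[1]))
kn=np.radians((11.3+180-yaw)%360)
print('knob',kn.round(3),'pos',s['tool_pos'].round(4),'F',s['wrist_force'].round(1),'M',s['wrist_torque'].round(3),'e6',round(float(s['effort'][5]),3),'gap',round(float(s['finger_gap']),3),'q6',s['qpos'][5].round(2),'t',s['time'])
E
python3 k.py
```

```text
time: 15.9
tool_pos: [0.5344, -0.2503, 0.0985]
tool_rot: [-2.938, 1.112, -0.001]
wrist_force: [0.7, 3.3, 3.1]
finger_gap: 0.135
finger_force: 30.0
knob 0.921 pos [ 0.5344 -0.2503  0.0985] F [0.7 3.3 3.1] M [ 1.29   0.027 -0.125] e6 -0.839 gap 0.135 q6 0.95 t 15.9
```

```bash
python3 -m handwheel '{"slide":[[0,0,0],[0,0,0],[0,0,0],[0,0,0],[0,0,0],[0,0,0],[0,0,0],[0,0,0]],"dr":[[0,0,0.7],[0,0,1],[0,0,1],[0,0,1],[0,0,1],[0,0,1],[0,0,0.6],[0,0,0]],"jaw":[-1,-1,-1,-1,-1,-1,-1,-1]}';python3 k.py
python3 -m handwheel '{"slide":[[0,0,0],[0,0,0],[0,0,0],[0,0,0],[0,0,0]],"dr":[[0,0,0.7],[0,0,1],[0,0,1],[0,0,0.6],[0,0,0]],"jaw":[-1,-1,-1,-1,-1]}';python3 k.py
python3 - <<'E'
from h import *
z=(snap('top','t5'),load('t5'))[1]
k=np.array([.5346,-.2510]);a=np.radians(11.3);bx=np.array([np.cos(a),np.sin(a)]);by=np.array([-np.sin(a),np.cos(a)])
c=cv2.resize(z['im'][165:265,245:385],(784,560),interpolation=cv2.INTER_CUBIC);cv2.imwrite('pics/t5b.png',c)
E
```

```text
time: 16.7
tool_pos: [0.535, -0.25, 0.0985]
tool_rot: [-2.419, 2.002, -0.002]
wrist_force: [2.3, 6.1, 2.1]
finger_gap: 0.134
finger_force: 30.0
knob 1.58 pos [ 0.535  -0.25    0.0985] F [2.3 6.1 2.1] M [ 2.154 -0.767 -0.091] e6 -0.772 gap 0.134 q6 0.3 t 16.7
time: 17.2
tool_pos: [0.5354, -0.25, 0.0985]
tool_rot: [-2.039, 2.387, -0.002]
wrist_force: [3.0, 5.9, 1.4]
finger_gap: 0.136
finger_force: 30.0
knob 1.925 pos [ 0.5354 -0.25    0.0985] F [3.  5.9 1.4] M [ 2.236 -1.16  -0.076] e6 -0.783 gap 0.136 q6 -0.05 t 17.2
```

View pics/t5b.png

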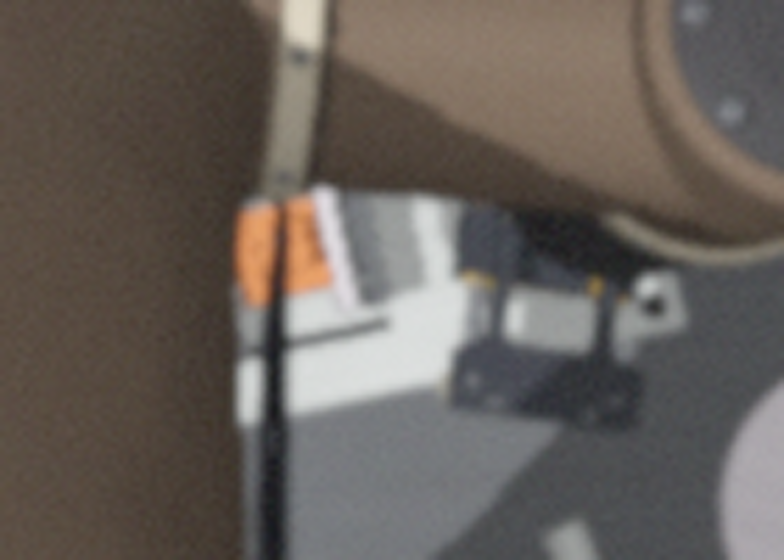

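The pad, at crop (335,245), has almost reached the copper foot. I continue in smaller steps.

```bash
for i in 1; do python3 -m handwheel '{"slide":[[0,0,0],[0,0,0],[0,0,0],[0,0,0]],"dr":[[0,0,0.6],[0,0,0.6],[0,0,0.6],[0,0,0]],"jaw":[-1,-1,-1,-1]}' >/dev/null;python3 k.py
python3 -m handwheel '{"slide":[[0,0,0],[0,0,0],[0,0,0]],"dr":[[0,0,0.6],[0,0,0.6],[0,0,0]],"jaw":[-1,-1,-1]}' >/dev/null;python3 k.py
python3 -m handwheel '{"slide":[[0,0,0],[0,0,0],[0,0,0]],"dr":[[0,0,0.6],[0,0,0.6],[0,0,0]],"jaw":[-1,-1,-1]}' >/dev/null;python3 k.py
python3 -m handwheel '{"slide":[[0,0,0],[0,0,0],[0,0,0]],"dr":[[0,0,0.6],[0,0,0.6],[0,0,0]],"jaw":[-1,-1,-1]}' >/dev/null;python3 k.py; done
```

```text
knob 2.113 pos [ 0.5356 -0.25    0.0985] F [4.  5.8 0.7] M [ 2.066 -1.444 -0.086] e6 -0.753 gap 0.13 q6 -0.24 t 17.65
knob 2.239 pos [ 0.5357 -0.2501  0.0985] F [4.6 5.4 0.4] M [ 1.899 -1.575 -0.021] e6 -0.753 gap 0.131 q6 -0.36 t 17.95
knob 2.365 pos [ 0.5358 -0.2501  0.0985] F [4.8 4.7 0.2] M [ 1.718 -1.76  -0.067] e6 -0.753 gap 0.133 q6 -0.49 t 18.25
knob 2.49 pos [ 0.5359 -0.2502  0.0985] F [ 6.   3.9 -0.9] M [ 1.478 -1.857 -0.052] e6 -0.752 gap 0.134 q6 -0.62 t 18.55
```

```bash
python3 -m handwheel '{"slide":[[0,0,0],[0,0,0],[0,0,0]],"dr":[[0,0,0.6],[0,0,0.6],[0,0,0]],"jaw":[-1,-1,-1]}' >/dev/null;python3 k.py
python3 -m handwheel '{"slide":[[0,0,0],[0,0,0],[0,0,0]],"dr":[[0,0,0.6],[0,0,0.6],[0,0,0]],"jaw":[-1,-1,-1]}' >/dev/null;python3 k.py
python3 -m handwheel '{"slide":[[0,0,0],[0,0,0],[0,0,0]],"dr":[[0,0,0.6],[0,0,0.6],[0,0,0]],"jaw":[-1,-1,-1]}' >/dev/null;python3 k.py
python3 - <<'E'
from h import *
snap('top','t6');z=load('t6')
k=np.array([.5346,-.2510]);a=np.radians(11.3);bx=np.array([np.cos(a),np.sin(a)]);by=np.array([-np.sin(a),np.cos(a)])
for f in 't0','t5','t6':
    z=load(f);C=cloud(z);im=z['im'].astype(int);d=C[...,:2]-k;x=d@bx;y=d@by
    cu=(im[...,2]-im[...,0]>60)&(abs(x)<.04)&(y>.07)&(y<.17)&(C[...,2]>.07)
    jw=(abs(x)<.028)&(y>.05)&(y<.095)&(C[...,2]>.08)&(C[...,2]<.1)&~cu
    print(f,cu.sum(),jw.sum(),np.percentile(y[cu],[2,10,50]).round(4),np.percentile(y[jw],[2,10,50,90,98]).round(4))
E
```

```text
knob 2.616 pos [ 0.5361 -0.2503  0.0986] F [ 6.   3.  -1.7] M [ 1.258 -1.993 -0.057] e6 -0.752 gap 0.134 q6 -0.74 t 18.85
knob 2.742 pos [ 0.5361 -0.2504  0.0985] F [ 5.4  2.8 -2.4] M [ 0.96  -2.196 -0.076] e6 -0.752 gap 0.129 q6 -0.87 t 19.15
knob 2.867 pos [ 0.5362 -0.2505  0.0986] F [ 6.3  1.7 -2.3] M [ 0.647 -2.242 -0.053] e6 -0.769 gap 0.134 q6 -0.99 t 19.45
t0 245 157 [0.0992 0.1023 0.119 ] [0.0665 0.068  0.075  0.0867 0.0881]
t5 212 125 [0.1    0.1024 0.1231] [0.0761 0.0771 0.0829 0.0936 0.0946]
t6 178 16 [0.1051 0.1074 0.1291] [0.0834 0.0859 0.0898 0.091  0.091 ]
```

```bash
for i in 1; do python3 -m handwheel '{"slide":[[0,0,0],[0,0,0],[0,0,0]],"dr":[[0,0,0.5],[0,0,0.5],[0,0,0]],"jaw":[-1,-1,-1]}' >/dev/null;python3 k.py
python3 -m handwheel '{"slide":[[0,0,0],[0,0,0],[0,0,0]],"dr":[[0,0,0.5],[0,0,0.5],[0,0,0]],"jaw":[-1,-1,-1]}' >/dev/null;python3 k.py
python3 -m handwheel '{"slide":[[0,0,0],[0,0,0],[0,0,0]],"dr":[[0,0,0.5],[0,0,0.5],[0,0,0]],"jaw":[-1,-1,-1]}' >/dev/null;python3 k.py; done
```

```text
knob 2.971 pos [ 0.5363 -0.2506  0.0986] F [ 6.1  0.5 -2.2] M [ 0.411 -2.338  0.021] e6 -0.707 gap 0.134 q6 -1.1 t 19.8
knob 3.076 pos [ 0.5363 -0.2507  0.0986] F [ 6.3  0.3 -3.9] M [ 0.194 -2.353  0.072] e6 -0.748 gap 0.139 q6 -1.2 t 20.1
knob 3.181 pos [ 0.5363 -0.2509  0.0986] F [ 5.6  0.7 -4.1] M [-0.178 -2.382  0.089] e6 -0.793 gap 0.135 q6 -1.31 t 20.4
```

```bash
python3 -m handwheel '{"slide":[[0,0,0],[0,0,0],[0,0,0],[0,0,0]],"dr":[[0,0,0.4],[0,0,0.4],[0,0,0],[0,0,0]],"jaw":[-1,-1,-1,-1]}' >/dev/null;python3 k.py
python3 - <<'E'
from h import *
snap('top','t7')
M=[];E=[]
for i in range(8):
    ctrl.camera('top');s=ctrl.state();M.append(s['wrist_torque'][2]);E.append(s['effort'][5])
print(np.mean(M),np.std(M),np.mean(E))
k=np.array([.5346,-.2510]);a=np.radians(11.3);bx=np.array([np.cos(a),np.sin(a)]);by=np.array([-np.sin(a),np.cos(a)])
for f in 't0','t5','t6','t7':
    z=load(f);C=cloud(z);im=z['im'].astype(int);d=C[...,:2]-k;x=d@bx;y=d@by
    cu=(im[...,2]-im[...,0]>60)&(abs(x)<.04)&(y>.07)&(y<.17)&(C[...,2]>.07)
    print(f,cu.sum(),np.percentile(y[cu],[2,10,50,90,98]).round(4))
a=[cv2.resize(load(f)['im'][190:235,260:330],(392,252),interpolation=cv2.INTER_CUBIC) for f in('t0','t5','t6','t7')]
cv2.imwrite('pics/cmp.png',np.vstack([np.hstack(a[:2]),np.hstack(a[2:])]))
E
```

```text
knob 3.263 pos [ 0.5364 -0.2509  0.0986] F [ 7.  -1.3 -4.3] M [-0.35  -2.453  0.137] e6 -0.195 gap 0.137 q6 -1.39 t 20.8
0.1503335522258497 0.03536047919048431 -0.14979604224208742
t0 245 [0.0992 0.1023 0.119  0.1333 0.1364]
t5 212 [0.1    0.1024 0.1231 0.1578 0.1651]
t6 178 [0.1051 0.1074 0.1291 0.1579 0.1657]
t7 177 [0.105  0.1073 0.1287 0.158  0.1662]
```

View pics/cmp.png

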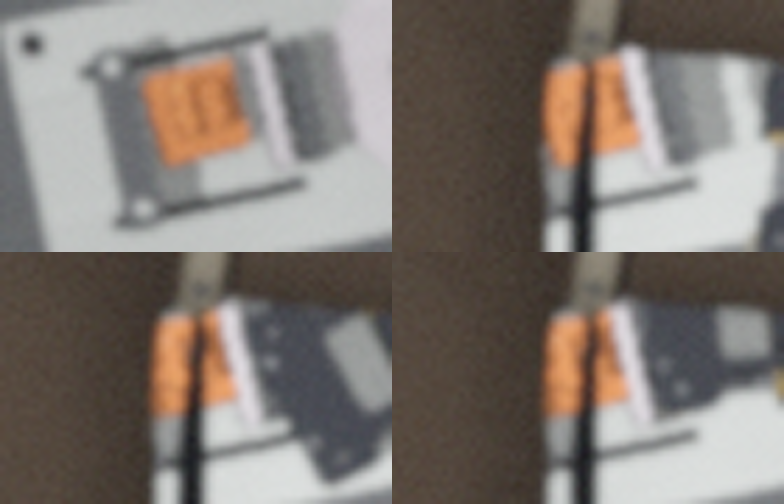

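The lower two pictures show the electrode's edge at the same place (0.105) at knob angles 2.87 and 3.26, so it rests against the stop. Mz has risen by about 0.2 N m, which means it is clamped at about 25-35 N. I let go and back out.

```bash
python3 -m handwheel '{"slide":[[0,0,0],[0,0,0],[0,0,0],[0,0,0]],"dr":[[0,0,0],[0,0,0],[0,0,0],[0,0,0]],"jaw":[-0.45,-0.45,-0.45,-0.45]}';python3 k.py
python3 -m handwheel '{"slide":[[0,0,-0.2],[0,0,-0.4],[0,0,-0.6],[0,0,-0.8],[0,0,-1],[0,0,-1],[0,0,-0.6],[0,0,-0.2],[0,0,0],[0,0,0],[0,0,0]],"dr":[[0,0,0],[0,0,0],[0,0,0],[0,0,0],[0,0,0],[0,0,0],[0,0,0],[0,0,0],[0,0,0],[0,0,0],[0,0,0]],"jaw":[-0.45,-0.45,-0.45,-0.45,-0.45,-0.45,-0.45,-0.45,-0.45,-0.45,-0.45]}'
python3 - <<'E'
from h import *
snap('wrist','w8');snap('scene','s8')
C=cloud(load('w8'));m=(C[...,2]>.046)&(C[...,2]<.056)&(np.hypot(C[...,0]-.5347,C[...,1]+.2517)<.022);P=C[m]
if len(P)>5:
    r=cv2.minAreaRect((P[:,:2]*1000).astype(np.float32));b=cv2.boxPoints(r);print(len(P),r)
    e=max([b[1]-b[0],b[2]-b[1]],key=np.linalg.norm);print('bar angle',np.degrees(np.arctan2(e[1],e[0])),'knob',np.radians(11.3-np.degrees(np.arctan2(e[1],e[0])))%np.pi)
w=cv2.resize(load('w8')['im'],(440,330));s=cv2.resize(load('s8')['im'][60:300,120:440],(440,330));cv2.imwrite('pics/fin.png',np.vstack([w,s])[:600] if 0 else cv2.resize(np.hstack([w,s]),(800,300)))
E
```

```text
time: 21.65
tool_pos: [0.5335, -0.2507, 0.098]
tool_rot: [0.115, -3.139, -0.0]
wrist_force: [0.2, 0.9, 0.2]
finger_gap: 0.272
finger_force: 0.0
knob 3.266 pos [ 0.5335 -0.2507  0.098 ] F [0.2 0.9 0.2] M [-0.007 -0.006  0.006] e6 0.011 gap 0.272 q6 -1.39 t 21.65
time: 22.75
tool_pos: [0.5333, -0.2505, 0.2886]
tool_rot: [0.114, -3.137, -0.001]
wrist_force: [-0.2, -0.5, -0.7]
finger_gap: 0.271
finger_force: 0.0
253 ((534.053466796875, -250.6073760986328), (29.70052719116211, 11.880626678466797), 14.709626197814941)
bar angle 14.709637 knob 3.0820835
```

View pics/fin.png

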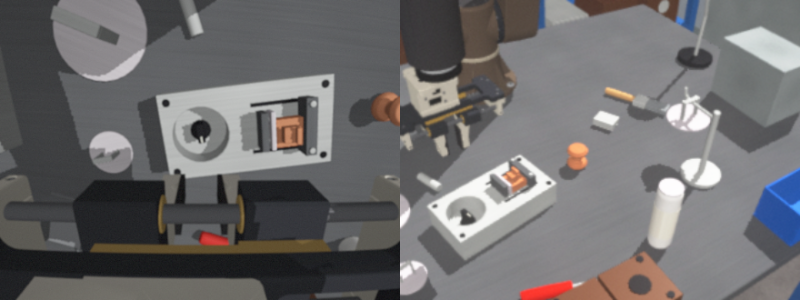

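The picture shows the electrode between pad and stop bar at (290,130), the cap hanging on the hook at right, and the bystanders untouched. The knob backed off from 3.27 to 3.08, as it should from above 20 N. I'm handing in.

```bash
python3 -c "
from station import ctrl
print(ctrl.hand_in())"
```

```text
the job is handed in; nothing more can be done
None
```

The job is handed in: the cap hangs on the hook, the electrode is clamped against the stop bar at an estimated 20 N or so, and the arm is clear, but the hand-in returned no verdict.

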